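# Refit a burner knob on its D-spindle and hold in the pilot

### The job

The washed bar-grip knob on the rubber mat belongs on the bare spindle of the gas hob. Turn it so that its flat-sided socket matches the flat of the spindle (its pointer then points to the raised mark on the valve's ring), push it fully home, then press it well in against the valve's spring as for lighting the pilot. Finish while still holding the knob pressed in, and leave everything else where it is.

Things in the scene. Friction and masses are not known exactly. Their poses are not given: they have to be found in the camera images.
- knob_center (a point): Centre of the loose black cooker knob, on its axis half-way up. 34 mm high: a round skirt, 50 mm diameter and 14 mm high, and on it a grip bar 20 mm high, 14 mm thick, 45 mm long; its flat sides are parallel from 22 mm behind the axis to 16 mm before it. Stands on its skirt on the mat. x: along the bar to its pointed end with a white line; z: up. About 60 g
- knob_socket (a point): Point on the loose knob's axis at the end (ceiling) of its socket, 14 mm above its underside; axes as knob_center. The socket opens downwards, 14 mm deep, 11.4 mm round with a flat 2.8 mm from the axis on the x side
- spindle_tip (a point): Centre of the top of the bare upright steel spindle at the front of the hob. 10 mm round with a flat 2 mm from the axis on its x side, tip bevelled over 3 mm. x: to the flat; z: up. It does not turn, only sinks when pressed. The knob enters only with its x along the spindle's x (within about 10 degrees; not half a turn round) and is home when the tip meets the end of the socket
- valve: Ring plate of the bare valve, 68 mm diameter, 4 mm thick, lying on the hob's deck; origin under its centre, on the spindle's axis. The spindle stands 22 mm out of it. x: to the spindle's flat, where the ring bears a raised dark mark. The underside of the knob is 8 mm above the ring when home, 2 mm when pressed to the stop
- hob: Steel table-top gas hob, 510 mm deep (x), 330 mm wide (y), fixed; origin on the table under its centre. Its flat deck is 75 mm high, pan supports to 115 mm, an open pan to 175 mm on the rear one. The two valves are side by side 190 mm before its centre, 130 mm apart; the other one has a fixed knob of the same kind
- mat: Flat rubber mat, 260 x 270 mm, 3 mm thick, fixed, right of the hob; origin under its centre
- spindle (a joint): How far the spindle is pressed in, in m: 0 = out (sprung), 0.006 = stop. It takes about 5 N to start and 12 N at the stop; springs back when let go
- round_knob_center (a point): Centre of a smaller round fluted knob, 38 mm diameter, 24 mm high, of another appliance, on the mat; leave alone
- burner_cap_center (a point): Centre of a flat dark burner cap, 68 mm diameter, 10 mm high, on the mat; leave alone
- jar_a_center (a point): Centre of a small sample jar, 60 mm diameter, 70 mm high, left of the hob; leave alone
- jar_b_center (a point): Centre of a second such jar, right of the hob; leave alone
- jar_lid_center (a point): Centre of a jar lid, 76 mm diameter, 11 mm high, right of the mat; leave alone
- spoon_grip (a point): Handle of a spoon lying left of the hob; leave alone
Mind the look-alikes: they are no part of the job. What is shaped like the part that bears knob_center but pink is not meant.

How it is judged (in metres and radians):
On the way:
1. the knob is fully home on the spindle, its flat on the spindle's flat (distance between knob_socket and spindle_tip below 0.003 m and angle between knob_center's own z axis and vertical below 0.12 rad and angle between the x axis of knob_center and the x axis of spindle_tip, either way round below 0.26 rad), for 0.1 s.
At the end, for the whole second after the job is handed in: The knob sits on the spindle: socket end within 3 mm of the tip, upright within 0.12 rad, lined up within 0.26 rad; the fingers still bear on it (over 2 N) and it holds the spindle in by more than 3.5 of its 6 mm (over 4 N), without resting on the hob deck (under 1 N) (all of step 1 and value of joint spindle above 0.0035 m and contact force between the fingers and burner_knob above 2 N and contact force between burner_knob and spindle above 4 N and contact force between burner_knob and hob below 1 N); the arm keeps its last pose, push and grip.
It fails at once if another thing on the table or the hob is shifted or knocked over (its centre moves more than 30 mm) (distance of any of round_knob_center, burner_cap_center, jar_a_center, jar_b_center, jar_lid_center, spoon_grip from where it was at the start of the episode above 0.03 m).
It also fails if it takes over 43 s, if anything falls off the work surface, if the arm or the gripper's body presses on something with over 40 N, if the wrist force passes 120 N, or if a joint passes its speed limit or range.

### The arm

A 6-joint arm with a two-finger parallel gripper is mounted at the origin on the work surface. World frame = base frame: x ahead of the robot, y to its left, z up, the work surface at z = 0. Lengths are in mm, angles in degrees, forces in N, time in s.
With the tool pointing down it reaches from about 350 to 850 mm from the base axis. Payload 8.1 kg.
Tool frame: the origin (TCP) lies midway between the tips of the shut fingers; the grasp point (between the pads) lies 19 mm behind it (r.pinch_z is the distance from the TCP to the grasp point, in mm); z points along the fingers, y is the line along which they close (so a half turn about z gives the same grasp; the last joint's range is limited). The gripper opens to 85 mm and grips with 20 to 120 N. Pads are 22 mm wide; open, the fingers measure 114 mm over their backs; the gripper's body (76 mm by 85 mm) begins 54 mm behind the grasp point. The pads swing forward as they close: fully open they stand 13 mm farther back than shut.
Start: joints at [67.013, 7.471, 85.268, -0, 87.261, -4.893], TCP at [186.325, 570.341, 231.292] pointing down, gripper open.
Joint ranges: [-169.43, 169.43], [-51.17, 129.36], [1.28, 143.12], [-76.62, 256.62], [0, 156.53], [-152.29, 152.29]. Speed limits (degrees/s): [136.94, 136.94, 159.86, 180, 180, 180].

### API

Orientations are given as [roll, pitch, yaw] about the fixed x, y, z axes, in that order (R = Rz(yaw) Ry(pitch) Rx(roll)).
In Python, from bench import sensors, optics, job, r gives the robot as it stands.
- The arm moves only by the tool play_rows, never from a script. Its argument "motion" is a list that holds one entry, the list of rows, each a list of 6 numbers: the shift along the tool's x, y, z in cm, then the turn, a rotation vector about the tool's x, y, z in degrees. In form: [[[x, y, z, ax, ay, az], ...]]. A call has 1 to 5 rows; each row is the pose to reach, as a shift and turn from the pose commanded when the call began, along the tool's axes at that moment; what a row does not reach only later rows make up. A row lasts 1/10 s, in which the tool goes at most 50 mm and 8.59 degrees, less where a joint would pass 70% of its speed; a pose out of reach is approached as far as the arm can. A call with a gripper value outside its range is refused whole. "jaw" is the opening, from 0 (shut) to 1 (fully open), set as the call begins (left out, the last holds). The fingers move at their own pace and stop on an object; "squeeze" is the grip in N (left out, the last holds). Time passes only in rows, so rows that repeat a pose let the fingers close. It gives the time, the measured TCP pose, the force, the opening and the grip force at its end, in the units of the state.
- sensors.sense(): the state, without advancing time (a new reading comes with each control period).
- optics.snapshot(name): name is "scene" or "side" or "wrist"; returns a dict with "pixels" (420x560x3 uint8, red, green, blue), "mtx" (3x3 intrinsics, pixels), "R" (3x3) and "t" (3): a world point X has camera coordinates R X + t; the wrist camera has in their place "T_tool_cam" (4x4, takes a point from camera to tool coordinates, whose origin is the TCP and whose axes are the flange's). Camera axes: x right, y down, z forward; pixel columns grow to the right and rows downward; lengths in mm; the calibration is good to about 2 mm. A picture is of the moment at which its call begins: read the wrist's pose just before it. There is no depth.
- job.hand_in(): hands the job in; it is judged then, once.
The state is a dict: "time": time; "joint_pos": joint angles; "qd": joint speeds; "joint_efforts": joint torques, N m; "tool_pos": TCP position; "tcp_rot": TCP orientation; "ft_force": force on the tool from outside, world axes, zero at the start; "wrist_torque": the same for the moment, N m; "finger_gap": finger opening in mm; "grip_force": force on a finger pad.
Only numpy, scipy, OpenCV 4.12 (cv2) and the standard library are available. Lean on these libraries where they do the work, as an engineer would, in place of code of your own. Each camera call takes 0.05 s, during which the arm holds its last target. There are 200 camera calls.

## Working session

There is one attempt and no reset: what is moved stays moved. The work goes in short steps, Python scripts to look and compute and a tool call to move; the robot and the scene stay as the last step left them, time stands still between calls to the robot, and variables do not carry over. Pictures are saved under pics/ and viewed, at most 10 in all, crops included, and the job is handed in when it is done.

Besides the shell and the picture viewer there is one more tool, called after "Call:" by a JSON object that holds its "name" and its "arguments". play_rows: Moves the arm, as the interface text tells. Its arguments: {"type":"object","properties":{"motion":{"type":"array","items":{"type":"array","items":{"type":"array","items":{"type":"number"}}}},"jaw":{"type":"number"},"squeeze":{"type":"number"}},"required":["motion"]}

```bash
mkdir -p pics; ls
python3 - <<'E'
from bench import sensors, optics, job, r
import cv2,pickle
for n in ("scene","side"):
    s=optics.snapshot(n); pickle.dump(s,open(f"{n}.pkl","wb"))
    cv2.imwrite(f"pics/{n}0.png",s["pixels"][:,:,::-1])
    print(n,s["mtx"],s["R"],s["t"])
print(sensors.sense(), r.pinch_z)
E
```

```text
pics
scene [[537.34186423   0.         276.41056578]
 [  0.         537.34186423 202.85002365]
 [  0.           0.           1.        ]] [[-0.6939776   0.71980981 -0.01639884]
 [ 0.44015218  0.40611138 -0.80083682]
 [-0.56979044 -0.56298079 -0.59865806]] [ 417.47784576 -196.29062361 1844.996387  ]
side [[412.16527688   0.         286.16768464]
 [  0.         412.16527688 209.69443198]
 [  0.           0.           1.        ]] [[ 0.98752155 -0.15702226  0.01204994]
 [-0.10444223 -0.71026513 -0.69614313]
 [ 0.11786862  0.68619782 -0.71780188]] [-605.65652877  112.45588615 1174.69224539]
{'time': 0.1, 'joint_pos': array([ 6.70133634e+01,  7.51454358e+00,  8.53246360e+01, -9.14367580e-04,
        8.72610711e+01, -4.89510241e+00]), 'qd': array([ 0.07182041, -0.05414256, -0.19428622,  0.02578865, -0.11154761,
        0.02622355]), 'joint_efforts': array([ 5.20716130e-04, -5.70956182e+01, -5.01941550e+01, -2.52102518e-04,
        8.25798546e-03, -8.09908693e-05]), 'tool_pos': array([186.12680597, 569.8653301 , 230.29480319]), 'tcp_rot': array([-1.79900037e+02, -7.64465421e-03,  1.61908504e+02]), 'ft_force': array([ 0.05371095, -0.37984881,  0.5269147 ]), 'wrist_torque': array([-0.04764369, -0.05664501, -0.00395114]), 'grip_force': 0.0, 'finger_gap': 85.22489347603923} 18.700000000000003
```

View pics/scene0.png

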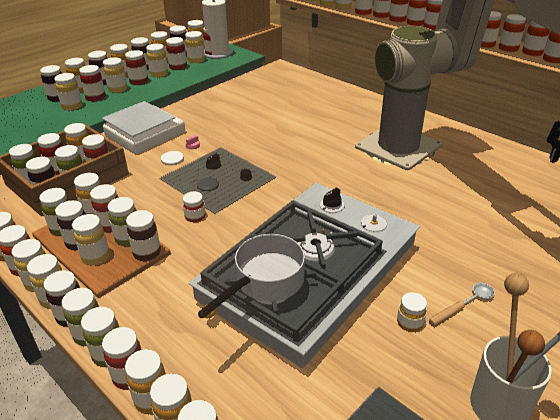

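View pics/side0.png

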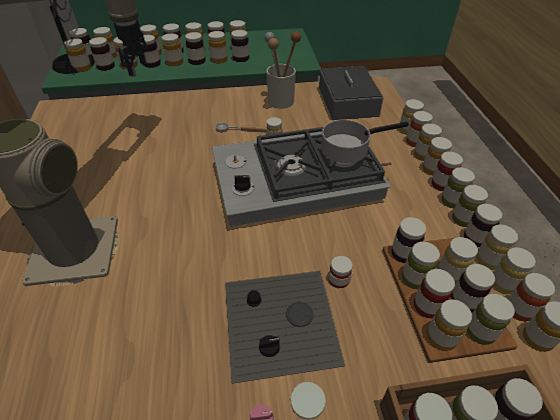

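The scene view shows the bar knob at about (213,161), the spindle at (374,220) and the fixed knob at (332,198). In the side view the knob is at (269,345) and the spindle at (235,160). I'll cast rays to get rough positions and make a zoomed mosaic.

```bash
cat > h.py <<'E'
import numpy as np,cv2,pickle
def ray(s,px):
    d=s["R"].T@np.linalg.solve(s["mtx"],[px[0],px[1],1.]); return -s["R"].T@s["t"],d
def onz(s,px,z):
    c,d=ray(s,px); return c+d*(z-c[2])/d[2]
def tri(a,pa,b,pb):
    (c1,d1),(c2,d2)=ray(a,pa),ray(b,pb)
    k=np.linalg.lstsq(np.c_[d1,-d2],c2-c1,rcond=None)[0]
    p,q=c1+k[0]*d1,c2+k[1]*d2; return (p+q)/2,np.linalg.norm(p-q)
L=lambda n:pickle.load(open(f"{n}.pkl","rb"))
E
python3 - <<'E'
from h import *
a,b=L("scene"),L("side")
print(tri(a,(213,161),b,(269,345)),tri(a,(374,220),b,(235,158)))
print(onz(a,(213,161),20),onz(b,(269,345),20),onz(a,(374,224),79),onz(b,(235,161),79))
for p in [(189,143),]: print("pink",onz(a,p,20))
t=[cv2.resize(s["pixels"][v-25:v+25,u-33:u+33],(396,300),interpolation=cv2.INTER_CUBIC) for s,u,v in [(a,213,161),(b,269,345),(a,374,221),(b,235,160)]]
cv2.imwrite("pics/m.png",np.vstack([np.hstack(t[:2]),np.hstack(t[2:])])[:,:,::-1])
E
```

```text
(array([ 511.11190593, -376.87459712,   14.95743073]), np.float64(2.9661588935603067)) (array([483.00995201, 237.6784834 ,  86.16451693]), np.float64(1.2571711818775435))
[ 514.49234224 -370.11061688   20.        ] [ 512.12825401 -380.19736079   20.        ] [489.53037493 242.52972468  79.        ] [481.54014537 231.97114846  79.        ]
pink [ 494.80689802 -519.05261046   20.        ]
```

View pics/m.png

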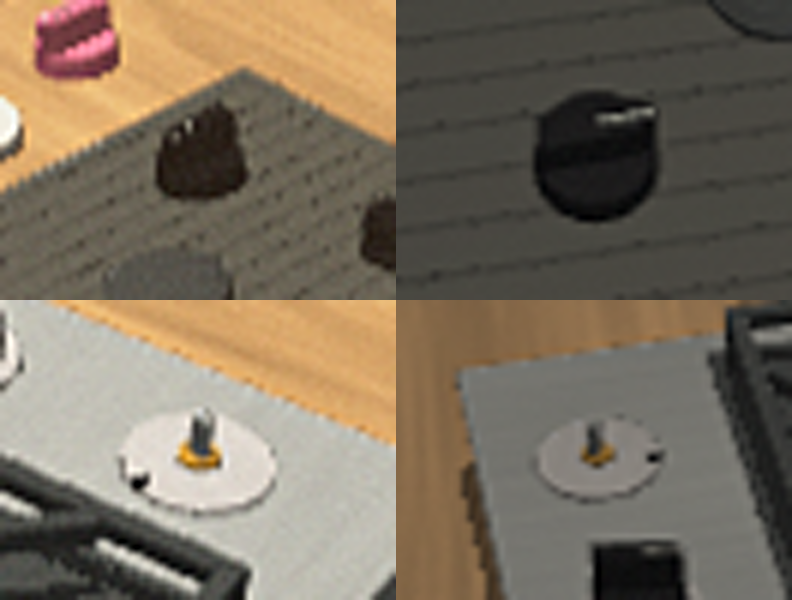

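The mosaic shows the knob's white line pointing right in the side view (crop ~598–655 at row 115). The ring mark is at crop (655,457), right of the ring centre (600,458), and in the scene view it is at lower left of the centre.

Run:
```python
from h import *
a,b=L("scene"),L("side")
def cp(u,v,x,y): return (u-33+x/6-.5, v-25+y/6-.5)
def ang(p,q): return np.degrees(np.arctan2(*(q-p)[[1,0]]))
# ring and mark
for s,u,v,c,m in [(a,374,221,(198,160),(138,181)),(b,235,160,(203,157),(258,157))]:
    p,q=onz(s,cp(u,v,*c),79),onz(s,cp(u,v,*m),80); print("ring",p,q,ang(p,q))
p,q=[onz(b,cp(269,345,*x),37) for x in [(202,118),(256,112)]]; print("line",p,q,ang(p,q))
p=onz(b,cp(269,345,201,165),10);print("skirt",p)
print("side tip", tri(a,cp(374,221,203,110),b,cp(235,160,197,122)))
p=onz(a,cp(213,161,201,163),10);print("skirt scene",p)
```

```text
ring [484.25449498 237.16857541  79.        ] [514.32949169 227.52399408  80.        ] -17.780233708156732
ring [482.72834626 233.5163133   79.        ] [512.02056241 228.05981867  80.        ] -10.552001245595056
line [ 513.57362634 -374.38806299   37.        ] [ 534.46951283 -375.08160923   37.        ] -1.9009813300992118
skirt [ 511.94011693 -380.26144135   10.        ]
side tip (array([481.06462864, 234.39709989, 102.69622785]), np.float64(0.8508568952719833))
skirt scene [ 511.39045071 -375.05673859   10.        ]
```

```bash
cat >> h.py <<'E'
from scipy.spatial.transform import Rotation as Ro
def pose(st): return Ro.from_euler("xyz",st["tcp_rot"],degrees=True).as_matrix(), np.array(st["tool_pos"])
def wrist(save):
    from bench import sensors, optics
    st=sensors.sense(); s=optics.snapshot("wrist"); R,p=pose(st); T=s["T_tool_cam"]
    Rwc=R@T[:3,:3]; c=R@T[:3,3]+p
    s["R"]=Rwc.T; s["t"]=-Rwc.T@c
    pickle.dump(s,open(save+".pkl","wb")); cv2.imwrite(f"pics/{save}.png",s["pixels"][:,:,::-1]); return s,st
def plan(xyz,yaw):
    "shift (cm) and turn (deg) in tool axes"
    from bench import sensors
    R,p=pose(sensors.sense()); G=Ro.from_euler("xyz",[180,0,yaw],degrees=True).as_matrix()
    print("move",np.round(R.T@(np.array(xyz)-p)/10,2),np.round(Ro.from_matrix(R.T@G).as_rotvec(degrees=True),1))
def proj(s,X):
    c=s["R"]@np.array(X)+s["t"]; q=s["mtx"]@c; return q[:2]/q[2]
E
python3 - <<'E'
from h import *
s,st=wrist("w0"); print(s["T_tool_cam"],s["mtx"]); plan((440,250,240),166)
print(proj(s,(483,235,101)))
E
```

```text
[[ 9.60297508e-04 -9.62677647e-01 -2.70648897e-01  6.71372122e+01]
 [ 9.99999038e-01  1.19529470e-03 -7.03446066e-04  3.98559115e-01]
 [ 1.00069699e-03 -2.70647961e-01  9.62677869e-01 -1.42536547e+02]
 [ 0.00000000e+00  0.00000000e+00  0.00000000e+00  1.00000000e+00]] [[292.30548569   0.         278.11491076]
 [  0.         292.30548569 212.27324554]
 [  0.           0.           1.        ]]
move [-34.07 -22.53  -0.92] [-0.1 -0.  -4.1]
[106.12377977 487.57684821]
```

Call:
{"name": "play_rows", "arguments": {"motion": [[[-5,-3.3,0,0,0,0],[-9.5,-6.3,0,0,0,-2],[-13,-9,0,0,0,-4],[-17,-11.5,0,0,0,-4],[-21,-14,0,0,0,-4]]]}}

```text
time: 0.65
tool_pos: [341.5, 372.2, 231.1]
tcp_rot: [-180.0, -0.0, 165.9]
ft_force: [1.6, 0.1, -0.1]
finger_gap: 85.3
grip_force: 0.0
```

Run:
```python
from h import *
plan((473,235,210),166)
```

```text
move [-16.09 -10.12   2.11] [-0.  -0.  -0.1]
```

Call:
{"name": "play_rows", "arguments": {"motion": [[[-4,-2.5,0.5,0,0,0],[-8,-5,1,0,0,0],[-12.1,-7.5,1.5,0,0,0],[-15.9,-9.9,2.1,0,0,0],[-15.9,-9.9,2.1,0,0,0]]]}}

```text
time: 1.15
tool_pos: [473.4, 234.8, 209.0]
tcp_rot: [-179.9, -0.0, 165.6]
ft_force: [-1.0, 0.1, 0.3]
finger_gap: 85.4
grip_force: 0.0
```

Run:
```python
from h import *
s,st=wrist("w1"); print(st["tool_pos"],st["tcp_rot"],proj(s,(483,235,101)),proj(s,(483,235,79)))
plan((500,-100,230),172)
```

```text
[473.4270759  234.76425287 208.95444679] [-1.79867241e+02 -5.09303077e-03  1.65600979e+02] [281.16292375 218.65482852] [281.01104159 212.03001536]
move [-11.06 -31.94  -2.04] [-0.1 -0.1 -6.4]
```

View pics/w1.png

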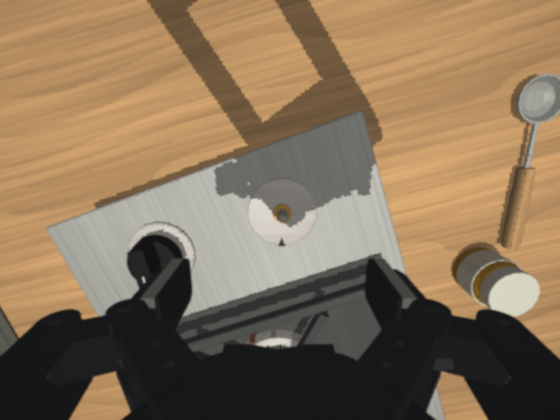

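The wrist view shows the ring centred at about (281.5,211), which agrees with the prediction (281,212). The dark mark is at about (281,242). I'll measure both with masks.

Run:
```python
from h import *
s=L("w1"); im=s["pixels"][165:260,235:330]; g=im.max(2).astype(int); 
hsv=cv2.cvtColor(im,cv2.COLOR_RGB2HSV)
o=((hsv[...,1]>130)&(hsv[...,0]<30)).astype(np.uint8); v,u=np.nonzero(o); print("brass",u.mean()+235,v.mean()+165,len(u), onz(s,(u.mean()+235,v.mean()+165),82))
m=(g<75).astype(np.uint8); n,l,st,c=cv2.connectedComponentsWithStats(m)
P=np.array([483,235])
for i in range(1,n):
    if st[i,4]>8:
        x=onz(s,c[i]+[235,165],80); d=x[:2]-P; print(st[i],c[i]+[235,165],x,np.degrees(np.arctan2(d[1],d[0])),np.linalg.norm(d))
cv2.imwrite("pics/r.png",cv2.resize(im,(570,570),interpolation=cv2.INTER_CUBIC)[:,:,::-1])
```

```text
brass 281.35955056179773 209.80898876404495 89 [480.12669804 236.05083989  82.        ]
[43 45  8  6 31] [281.06451613 212.19354839] [482.89850671 235.07249365  80.        ] 144.46290542858878 0.12472456142246124
```

View pics/r.png

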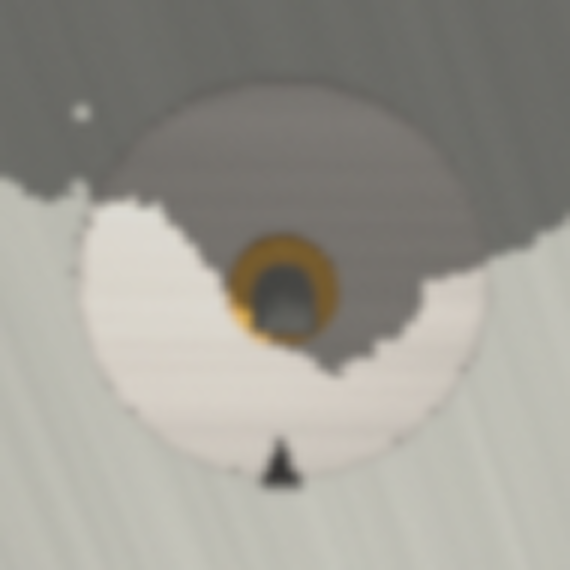

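Call:
{"name": "play_rows", "arguments": {"motion": [[[-1,-4.5,-0.5,0,0,0],[-2,-9,-1,0,0,-1],[-3,-13.5,-1.5,0,0,-2],[-4,-18,-2,0,0,-3],[-5,-22.5,-2,0,0,-4]]]}}

```text
time: 1.7
tool_pos: [464.5, 8.4, 231.4]
tcp_rot: [180.0, 0.1, 170.1]
ft_force: [1.0, -0.3, 0.1]
finger_gap: 85.4
grip_force: 0.0
```

Run:
```python
from h import *
plan((502,-377,150),178)
```

```text
move [-10.33 -37.32   8.13] [ 0.   0.1 -7.9]
```

The zoomed ring shows its centre at about (281.6,211.5) and the mark straight below it, with the spindle flat facing the mark. So the spindle yaw is about -14.4° and it stands at about (482.5,235). Next I go to the knob.

Call:
{"name": "play_rows", "arguments": {"motion": [[[-1.2,-4.4,0.5,0,0,-1],[-2.4,-8.8,1,0,0,-3],[-3.6,-13.2,2,0,0,-4],[-4.8,-17.6,3,0,0,-5],[-6,-22,4,0,0,-6]]]}}

```text
time: 2.2
tool_pos: [485.5, -218.8, 190.2]
tcp_rot: [180.0, 0.0, 176.0]
ft_force: [0.9, 0.9, 1.1]
finger_gap: 85.5
grip_force: 0.0
```

Call:
{"name": "play_rows", "arguments": {"motion": [[[-1,-4.2,1.5,0,0,-0.5],[-1.7,-8.5,2.5,0,0,-1],[-2.4,-12.5,3.5,0,0,-2],[-2.8,-15,4.1,0,0,-2],[-2.8,-15,4.1,0,0,-2]]]}}

```text
time: 2.7
tool_pos: [502.0, -371.3, 147.6]
tcp_rot: [179.9, -0.1, 177.8]
ft_force: [-0.7, 0.4, -0.5]
finger_gap: 85.7
grip_force: 0.0
```

Run:
```python
from h import *
s,st=wrist("w2"); print(st["tool_pos"],st["tcp_rot"],proj(s,(512,-377,37)),proj(s,(512,-377,10)))
```

```text
[ 501.97705998 -371.27338858  147.60965803] [ 1.79944571e+02 -9.86381440e-02  1.77803402e+02] [272.29649752 219.09286071] [272.82155623 211.18672225]
```

View pics/w2.png

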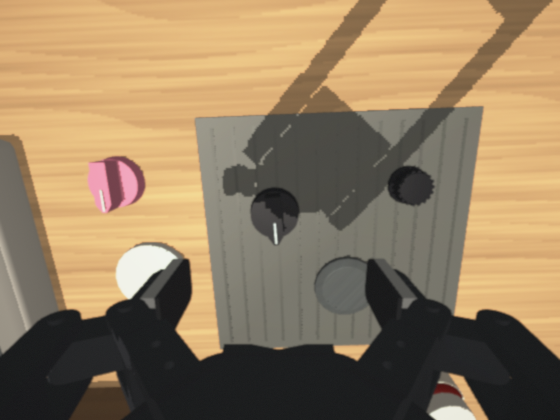

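The knob is at about (274,212) and its white line runs from (275,223) to (276,243). That is close to the prediction. I'll refine with masks.

Run:
```python
from h import *
s=L("w2"); x0,y0=235,175; im=s["pixels"][y0:y0+80,x0:x0+80]; g=im.max(2)
w=(g>140).astype(np.uint8); v,u=np.nonzero(w); print(u.min()+x0,u.max()+x0,v.min()+y0,v.max()+y0)
vx,vy,cx,cy=cv2.fitLine(np.c_[u,v].astype(np.float32),cv2.DIST_L2,0,.01,.01).ravel()
p=onz(s,(cx+x0,cy+y0),37); q=onz(s,(cx+x0+10*vx*np.sign(vy),cy+y0+10*abs(vy)),37); d=q-p
print("line centre",p,"yaw",np.degrees(np.arctan2(d[1],d[0])))
k=(g<42).astype(np.uint8); n,l,stt,c=cv2.connectedComponentsWithStats(k)
i=1+stt[1:,4].argmax(); print(stt[i],c[i])
cs,_=cv2.findContours((l==i).astype(np.uint8),0,1); (a,b),rad=cv2.minEnclosingCircle(cs[0]); print((a+x0,b+y0),rad)
e=np.clip(im.astype(float)*3,0,255).astype(np.uint8)
cv2.imwrite("pics/k.png",cv2.resize(e,(560,560),interpolation=cv2.INTER_CUBIC)[:,:,::-1])
```

```text
235 277 194 243
line centre [ 504.23645533 -398.31514219   37.        ] yaw 44.88494800222726
[ 19  13  45  30 818] [43.56845966 26.16992665]
(276.0, 205.5) 22.67717933654785
```

View pics/k.png

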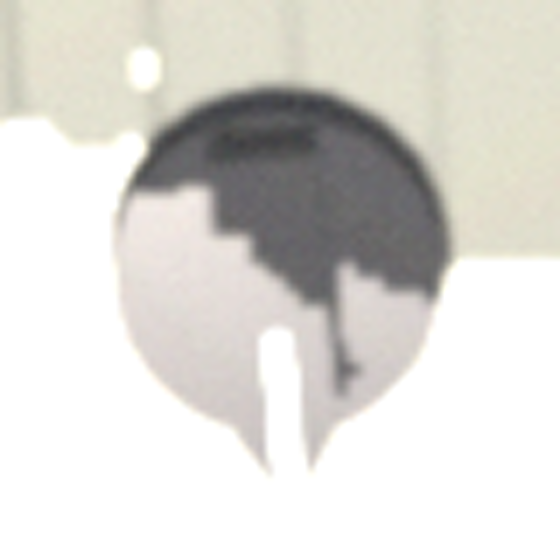

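The enhanced crop shows the skirt spanning columns 115–450 and rows 85–430, so its centre is at about (275,211.4). The bar's rear end is at (264,140) and its tip at (288,470).

Run:
```python
from h import *
s=L("w2"); f=lambda x,y:(235+x/7-.5,175+y/7-.5)
A=onz(s,f(264,140),37);B=onz(s,f(288,470),37);C=onz(s,f(277,332),37);D=onz(s,f(282,258),10)
print(A,B,C,D,np.linalg.norm(B-A))
for a,b in((A,B),(C,B)): print(np.degrees(np.arctan2(*(b-a)[[1,0]])))
plan((512.5,-376,70),182)
```

```text
[ 489.28651835 -376.10173324   37.        ] [ 533.90369151 -374.8367344    37.        ] [ 514.74801342 -375.50460365   37.        ] [ 512.24853444 -375.05534235   10.        ] 44.63510236193421
1.6240312402948716
1.9968280471712423
move [-1.05 -0.61  7.82] [ 0.1 -0.1 -4.1]
```

Call:
{"name": "play_rows", "arguments": {"motion": [[[-0.3,-0.2,3,0,0,-2],[-0.7,-0.3,6,0,0,-4],[-1.0,-0.4,8,0,0,-4],[-1.0,-0.4,10,0,0,-4],[-1.0,-0.4,10,0,0,-4]]], "jaw": 0.55, "squeeze": 60}}

```text
time: 3.25
tool_pos: [511.1, -370.5, 46.2]
tcp_rot: [179.7, -0.2, -178.0]
ft_force: [0.3, 0.8, -0.9]
finger_gap: 47.1
grip_force: 0.0
```

Run:
```python
from h import *
plan((512,-375.4,20),181.8)
```

```text
move [-0.09 -0.5   2.62] [ 0.3 -0.2  0.2]
```

Call:
{"name": "play_rows", "arguments": {"motion": [[[0,0,0,0,0,0],[0,0,0,0,0,0]]]}}

```text
time: 3.45
tool_pos: [513.5, -374.2, 51.4]
tcp_rot: [-179.9, 0.1, -178.0]
ft_force: [0.6, -1.0, 0.4]
finger_gap: 47.0
grip_force: 0.0
```

Run:
```python
from h import *
plan((512,-375.4,20),181.8)
```

```text
move [ 0.16 -0.11  3.14] [-0.1  0.1  0.2]
```

Call:
{"name": "play_rows", "arguments": {"motion": [[[0.1,-0.1,0.7,0,0,0],[0.1,-0.1,1.4,0,0,0],[0.1,-0.1,2,0,0,0],[0.1,-0.1,2,0,0,0],[0.1,-0.1,2,0,0,0]]]}}

```text
time: 3.95
tool_pos: [511.0, -375.1, 28.8]
tcp_rot: [180.0, -0.0, -178.1]
ft_force: [0.3, -0.8, -0.8]
finger_gap: 46.9
grip_force: 0.0
```

Call:
{"name": "play_rows", "arguments": {"motion": [[[0,0,0,0,0,0],[0,0,0,0,0,0],[0,0,0,0,0,0]]]}}

```text
time: 4.25
tool_pos: [511.5, -375.5, 29.6]
tcp_rot: [-180.0, 0.0, -178.1]
ft_force: [0.4, -0.4, 0.4]
finger_gap: 47.1
grip_force: 0.0
```

Run:
```python
from h import *
plan((512,-375.4,20),181.8)
```

```text
move [-0.05  0.01  0.96] [-0.   0.   0.1]
```

Call:
{"name": "play_rows", "arguments": {"motion": [[[0,0,0.5,0,0,0],[0,0,0.95,0,0,0],[0,0,0.95,0,0,0],[0,0,0.95,0,0,0]]]}}

```text
time: 4.65
tool_pos: [511.0, -375.1, 19.3]
tcp_rot: [180.0, -0.0, -178.1]
ft_force: [-0.7, 0.2, -0.0]
finger_gap: 47.0
grip_force: 0.0
```

Call:
{"name": "play_rows", "arguments": {"motion": [[[0,0,0,0,0,0],[0,0,0,0,0,0],[0,0,0,0,0,0],[0,0,0,0,0,0],[0,0,0,0,0,0]]], "jaw": 0, "squeeze": 70}}

```text
time: 5.15
tool_pos: [511.6, -375.6, 20.3]
tcp_rot: [-180.0, 0.0, -178.1]
ft_force: [0.5, 0.7, 2.8]
finger_gap: 11.9
grip_force: 70.8
```

Call:
{"name": "play_rows", "arguments": {"motion": [[[0,0,0,0,0,0],[0,0,0,0,0,0],[0,0,0,0,0,0]]]}}

```text
time: 5.45
tool_pos: [511.6, -375.6, 20.2]
tcp_rot: [-180.0, 0.0, -178.1]
ft_force: [0.6, -1.0, 6.1]
finger_gap: 12.3
grip_force: 71.0
```

Call:
{"name": "play_rows", "arguments": {"motion": [[[0,0,-3,0,0,0],[0,0,-7,0,0,0],[0,0,-11,0,0,0],[0,1,-15,0,0,0],[0,4,-19,0,0,0]]]}}

```text
time: 5.95
tool_pos: [509.1, -336.3, 210.4]
tcp_rot: [180.0, -0.1, -178.2]
ft_force: [0.9, 0.1, -1.2]
finger_gap: 12.0
grip_force: 70.4
```

Call:
{"name": "play_rows", "arguments": {"motion": [[[0,4.5,0,0,0,1],[0.2,9,0,0,0,2],[0.4,13.5,0,0,0,4],[0.7,18,0,0,0,6],[1,22.5,0,0,0,8]]]}}

```text
time: 6.45
tool_pos: [491.5, -109.0, 209.0]
tcp_rot: [180.0, -0.1, 173.8]
ft_force: [0.5, 0.5, -0.7]
finger_gap: 12.3
grip_force: 70.4
```

Run:
```python
from h import *
plan((482.5,235,200),165.6)
```

```text
move [ 4.61 34.1   0.92] [ 0.  -0.1  8.2]
```

Call:
{"name": "play_rows", "arguments": {"motion": [[[0.6,4.5,0,0,0,1],[1.2,9,0,0,0,2],[1.8,13.5,0,0,0,4],[2.4,18,0,0,0,6],[3,22.5,0,0,0,8]]]}}

```text
time: 6.95
tool_pos: [485.7, 117.9, 209.2]
tcp_rot: [-180.0, -0.0, 165.8]
ft_force: [1.2, -0.2, -1.5]
finger_gap: 12.0
grip_force: 70.4
```

Call:
{"name": "play_rows", "arguments": {"motion": [[[0,4.3,0.5,0,0,0],[0,7.7,1,0,0,0],[0,10.5,1,0,0,0],[0,10.5,1,0,0,0],[0,10.5,1,0,0,0]]]}}

```text
time: 7.45
tool_pos: [511.5, 218.1, 198.8]
tcp_rot: [-179.9, -0.1, 166.0]
ft_force: [-0.4, 0.2, -0.6]
finger_gap: 12.5
grip_force: 70.4
```

Call:
{"name": "play_rows", "arguments": {"motion": [[[0,0,0,0,0,0],[0,0,0,0,0,0],[0,0,0,0,0,0]]]}}

```text
time: 7.75
tool_pos: [512.2, 217.1, 200.0]
tcp_rot: [180.0, 0.0, 165.8]
ft_force: [-0.2, 0.2, -1.5]
finger_gap: 12.4
grip_force: 70.4
```

Run:
```python
from h import *
plan((482.5,235,135),165.6)
```

```text
move [3.32 1.01 6.49] [0.  0.  0.2]
```

Shifting over the spindle and down to a hover where the knob underside clears the tip, about z=130 (underside 113).

Call:
{"name": "play_rows", "arguments": {"motion": [[[1.6,0.5,0,0,0,0],[3.3,1,2,0,0,0],[3.3,1,4,0,0,0],[3.3,1,6.3,0,0,0],[3.3,1,6.3,0,0,0]]]}}

```text
time: 8.25
tool_pos: [479.4, 235.1, 133.4]
tcp_rot: [-179.8, -0.3, 165.9]
ft_force: [-0.6, -0.9, -1.2]
finger_gap: 12.0
grip_force: 70.4
```

Call:
{"name": "play_rows", "arguments": {"motion": [[[0,0,0,0,0,0],[0,0,0,0,0,0],[0,0,0,0,0,0]]]}}

```text
time: 8.55
tool_pos: [483.5, 236.0, 138.5]
tcp_rot: [179.9, 0.1, 165.9]
ft_force: [0.3, -0.2, 0.2]
finger_gap: 12.3
grip_force: 70.4
```

Run:
```python
from h import *
from bench import optics
s,st=wrist("w3"); print(st["tool_pos"],st["tcp_rot"])
t=[cv2.resize(s["pixels"][150:290,200:360],(400,350),interpolation=cv2.INTER_CUBIC)]
for n,u,v in (("scene",374,212),("side",235,150)):
    q=optics.snapshot(n); pickle.dump(q,open(n+"3.pkl","wb")); t.append(cv2.resize(q["pixels"][v-35:v+35,u-40:u+40],(400,350),interpolation=cv2.INTER_CUBIC))
    print(n,proj(q,(482.5,235,101)),proj(q,(482.5,235,79)))
e=np.clip(t[0].astype(float)*1.5,0,255).astype(np.uint8)
cv2.imwrite("pics/h.png",cv2.resize(np.vstack([np.hstack(t[1:]),np.hstack([t[0],e])])[:,:,::-1],(685,600)))
plan((482.5,235,130),165.6)
```

```text
[483.45685759 236.04445248 138.48774099] [1.79915460e+02 1.18436697e-01 1.65895119e+02]
scene [373.99716469 214.80173135] [373.21225268 221.49705438]
side [234.70312974 155.01462246] [235.22961577 160.3853143 ]
move [ 0.04 -0.1   0.77] [0.  0.1 0.3]
```

View pics/h.png

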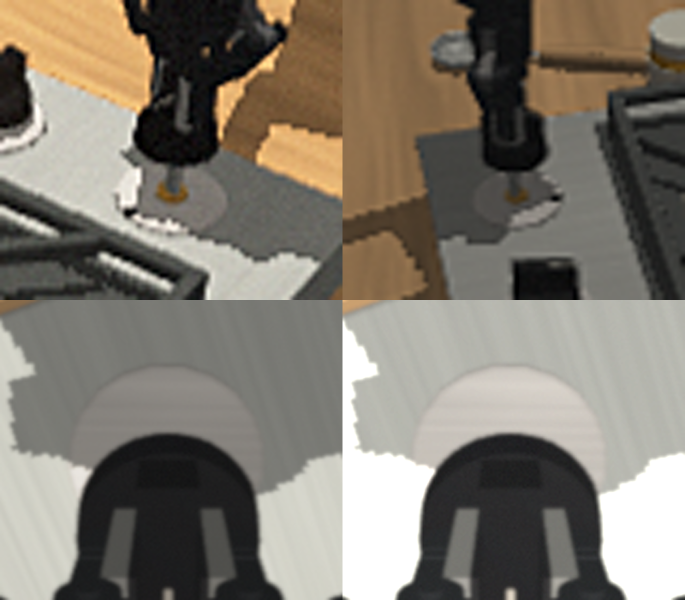

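The views show the knob held upright above the spindle. In the wrist crop the skirt centre (168) is nearly in line with the ring centre (167). I'll compare the rear edges of the ring and the skirt for the offset along x.

Run:
```python
from h import *
s=L("w3"); k=1/2.1425
f=lambda x,y:(200+x*k-.5,150+(y-300)*k-.5)
d=np.array([np.cos(np.radians(-14.2)),np.sin(np.radians(-14.2)),0])
print("ring c",onz(s,f(167,365),79)+34*d)
for z in(121.5,135.5): print("knob c",onz(s,f(168.3,433),z)+25*d)
l,r=onz(s,f(75,440),79),onz(s,f(262,440),79); print("ring lr",(l+r)/2,np.linalg.norm(l-r))
l,r=onz(s,f(78,535),128),onz(s,f(259,535),128); print("knob lr",(l+r)/2,np.linalg.norm(l-r))
```

```text
ring c [483.6966863  235.67200087  79.        ]
knob c [485.753999   235.60605725 121.5       ]
knob c [481.94071735 236.55722132 135.5       ]
ring lr [475.47969108 238.32553202  79.        ] 62.80978064076302
knob lr [487.07837598 235.395682   128.        ] 48.11135097154889
```

Run:
```python
from h import *
plan((482,235.8,120),165.7)
```

```text
move [ 0.1  -0.03  1.77] [0.  0.1 0.2]
```

Call:
{"name": "play_rows", "arguments": {"motion": [[[0.05,0,0.6,0,0,0],[0.12,-0.02,1.2,0,0,0],[0.12,-0.02,1.75,0,0,0],[0.12,-0.02,1.75,0,0,0],[0.12,-0.02,1.75,0,0,0]]]}}

```text
time: 9.2
tool_pos: [481.0, 235.7, 118.8]
tcp_rot: [-180.0, -0.0, 165.9]
ft_force: [-0.3, 0.6, 0.6]
finger_gap: 12.0
grip_force: 70.4
```

Call:
{"name": "play_rows", "arguments": {"motion": [[[0,0,0,0,0,0],[0,0,0,0,0,0],[0,0,0,0,0,0]]]}}

```text
time: 9.5
tool_pos: [481.5, 235.9, 119.6]
tcp_rot: [180.0, 0.0, 165.9]
ft_force: [0.1, 0.0, -0.5]
finger_gap: 12.4
grip_force: 70.4
```

Call:
{"name": "play_rows", "arguments": {"motion": [[[0,0,0.15,0,0,0],[0,0,0.3,0,0,0],[0,0,0.4,0,0,0],[0,0,0.4,0,0,0]]]}}

```text
time: 9.9
tool_pos: [481.1, 235.7, 115.0]
tcp_rot: [-180.0, -0.0, 165.9]
ft_force: [-0.6, -0.4, -0.4]
finger_gap: 12.1
grip_force: 70.4
```

Below the tip height with no contact force, so the bevel has probably entered. Going on down in small steps.

Call:
{"name": "play_rows", "arguments": {"motion": [[[0,0,0.1,0,0,0],[0,0,0.2,0,0,0],[0,0,0.3,0,0,0],[0,0,0.3,0,0,0],[0,0,0.3,0,0,0]]]}}

```text
time: 10.4
tool_pos: [481.3, 235.8, 112.2]
tcp_rot: [-180.0, -0.0, 165.9]
ft_force: [-0.5, -0.4, -0.7]
finger_gap: 12.0
grip_force: 70.4
```

Call:
{"name": "play_rows", "arguments": {"motion": [[[0,0,0.1,0,0,0],[0,0,0.2,0,0,0],[0,0,0.3,0,0,0],[0,0,0.3,0,0,0],[0,0,0.3,0,0,0]]]}}

```text
time: 10.9
tool_pos: [481.3, 235.8, 109.2]
tcp_rot: [-180.0, -0.0, 165.9]
ft_force: [0.0, 0.0, -0.9]
finger_gap: 12.3
grip_force: 70.4
```

Call:
{"name": "play_rows", "arguments": {"motion": [[[0,0,0.1,0,0,0],[0,0,0.2,0,0,0],[0,0,0.3,0,0,0],[0,0,0.4,0,0,0],[0,0,0.4,0,0,0]]]}}

```text
time: 11.4
tool_pos: [481.2, 235.8, 105.1]
tcp_rot: [-180.0, -0.0, 165.9]
ft_force: [-0.7, 0.4, -0.2]
finger_gap: 12.2
grip_force: 70.4
```

Call:
{"name": "play_rows", "arguments": {"motion": [[[0,0,0.1,0,0,0],[0,0,0.15,0,0,0],[0,0,0.2,0,0,0],[0,0,0.2,0,0,0],[0,0,0.2,0,0,0]]]}}

```text
time: 11.9
tool_pos: [481.5, 235.9, 103.6]
tcp_rot: [180.0, 0.0, 165.9]
ft_force: [-1.4, -1.3, 3.9]
finger_gap: 12.1
grip_force: 71.0
```

Contact with the spring comes at the expected home height. Now pressing in.

Call:
{"name": "play_rows", "arguments": {"motion": [[[0,0,0.1,0,0,0],[0,0,0.2,0,0,0],[0,0,0.3,0,0,0],[0,0,0.3,0,0,0],[0,0,0.3,0,0,0]]]}}

```text
time: 12.4
tool_pos: [481.6, 235.9, 100.9]
tcp_rot: [180.0, 0.0, 165.9]
ft_force: [-1.9, -0.4, 7.0]
finger_gap: 12.4
grip_force: 71.4
```

Call:
{"name": "play_rows", "arguments": {"motion": [[[0,0,0.1,0,0,0],[0,0,0.2,0,0,0],[0,0,0.2,0,0,0],[0,0,0.2,0,0,0]]]}}

```text
time: 12.8
tool_pos: [481.6, 235.9, 99.1]
tcp_rot: [180.0, 0.0, 165.9]
ft_force: [-4.3, -1.5, 9.0]
finger_gap: 12.1
grip_force: 71.7
```

Call:
{"name": "play_rows", "arguments": {"motion": [[[0,0,0.06,0,0,0],[0,0,0.12,0,0,0],[0,0,0.12,0,0,0],[0,0,0.12,0,0,0]]]}}

```text
time: 13.2
tool_pos: [481.6, 235.9, 98.1]
tcp_rot: [180.0, 0.0, 165.9]
ft_force: [-4.3, -2.3, 10.3]
finger_gap: 12.1
grip_force: 71.9
```

Call:
{"name": "play_rows", "arguments": {"motion": [[[0,0,0,0,0,0],[0,0,0,0,0,0],[0,0,0,0,0,0]]]}}

```text
time: 13.5
tool_pos: [481.6, 235.9, 98.1]
tcp_rot: [180.0, 0.0, 165.9]
ft_force: [-4.7, -2.2, 11.2]
finger_gap: 12.1
grip_force: 71.9
```

Run:
```python
from h import *
from bench import optics
s,st=wrist("w4"); print(st["tool_pos"],st["tcp_rot"],st["ft_force"],st["wrist_torque"])
t=[cv2.resize(s["pixels"][150:290,200:360],(400,350),interpolation=cv2.INTER_CUBIC)]
for n,u,v in (("scene",374,212),("side",235,150)):
    q=optics.snapshot(n); t.append(cv2.resize(q["pixels"][v-35:v+35,u-40:u+40],(400,350),interpolation=cv2.INTER_CUBIC))
cv2.imwrite("pics/p.png",cv2.resize(np.vstack([np.hstack(t[1:]),np.hstack([t[0],np.clip(t[0]*2.,0,255).astype(np.uint8)])])[:,:,::-1],(685,600)))
```

```text
[481.64136187 235.90995012  98.07642739] [1.79978607e+02 3.70248220e-02 1.65908038e+02] [-4.71233326 -2.16978824 11.21981707] [-0.27749325  0.80894079  0.01118344]
```

View pics/p.png

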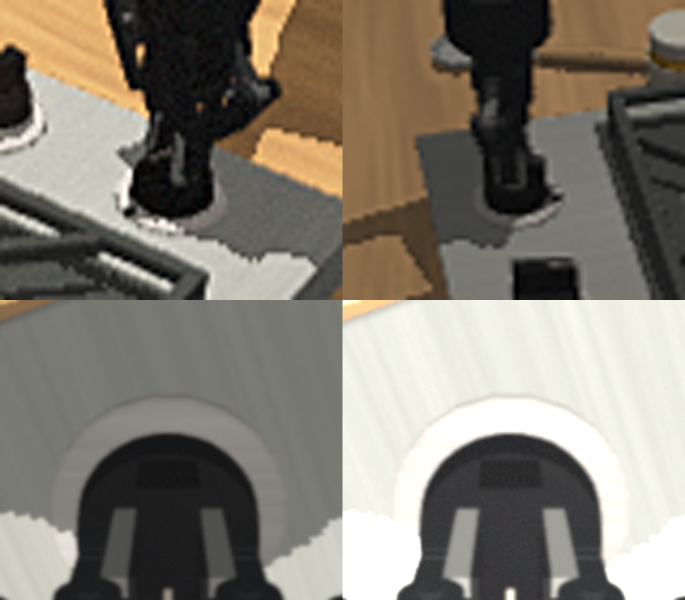

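The picture shows the knob seated flat over the ring, upright and aligned, with its position in the grip unchanged. The push of about 11 N means roughly 5 mm of travel, without resting on the deck. Handing in.

```bash
python3 -c "
from bench import job
print(job.hand_in())"
```

```text
the job is handed in; nothing more can be done
None
```

I put the knob on the spindle with its flat on the spindle's flat. I handed the job in still holding it pressed about 5 mm (estimated from the 11 N push) at 13.5 s, and touched nothing else; the hand-in gave no verdict.

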